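# Line up the spare waste-pipe caps by size under the sink

## Robot

A 6-joint arm with a two-finger parallel gripper is mounted at the origin on the work surface. World frame = base frame: x ahead of the robot, y to its left, z up, the work surface at z = 0. Lengths are in mm, angles in rad, forces in N, time in s.
With the tool pointing down it reaches from about 275 to 825 mm from the base axis. Payload 5.2 kg.
Tool frame: the origin (TCP) lies at the very end of the fingers, on their centre line; the grasp point (between the pads) lies 19 mm behind it; z points along the fingers, y is the direction in which the jaws open and shut (so a half turn about z gives the same grasp; the last joint's range is limited). The gripper opens to 93 mm and grips with 3 to 60 N. Pads are 15 mm wide; open, the fingers measure 128 mm over their backs; the gripper's body (75 mm by 188 mm) begins 65 mm behind the grasp point.
Start: joints at [0.966, 0.259, 1.535, -0, 1.348, -0.203], TCP at [215.071, 506.211, 218.653] pointing down, gripper open.
Joint ranges: [-3.14, 3.14], [-0.91, 2.08], [0.19, 2.58], [-1.22, 4.36], [0.22, 2.71], [-3.12, 3.12]. Speed limits (rad/s): [2.57, 2.57, 3.14, 3.14, 3.14, 3.14].

## Interface

Orientations are given as a unit quaternion [w, x, y, z].
In Python, from station import env, cams gives the robot as it stands. The module is installed in compiled form; this text tells all that it offers.
- The arm moves only by the tool arm_command, never from a script. Its argument "increments" is a list of rows, each an object with "angular": the turn, a rotation vector about the tool's x, y, z in degrees, a list of three; "travel": the shift along the tool's x, y, z in units of 30 mm (1.0 is 30 mm), a list of three; "fingers": the finger opening in mm, from 0 to 93. In form: [{"angular": [rx, ry, rz], "travel": [x, y, z], "fingers": fingers}, ...]. A call has exactly 8 rows; each row shifts and turns the commanded pose from where the row before left it, along the tool's axes as they then stand; what a row does not reach is not made up. A row lasts 1/10 s, in which the tool goes at most 50 mm and 8.59 degrees, less where a joint would pass 70% of its speed; a pose out of reach is approached as far as the arm can. A call is refused whole if a number of a shift passes 1 or a number of a turn 8.59, either way. A call with a gripper value outside its range is refused whole. The fingers move at their own pace and stop on an object; "grip_force" is the grip in N (left out, the last holds). Time passes only in rows, so rows that do not move let the fingers close, or fill a call up. It gives the time, the measured TCP pose, the force and the opening at its end, in the units of the state.
- env.observe(): the state, without advancing time (a new reading comes with each control period).
- cams.camera(name): name is "scene" or "top" or "wrist"; returns a dict with "color" (384x512x3 uint8, red, green, blue), "intrinsics" (3x3 intrinsics, pixels), "D" ([k1, k2, p1, p2, k3] as OpenCV has them; the pictures are not rectified), "view" (4x4, takes a point from world to camera coordinates); the wrist camera has in their place "mount" (4x4, takes a point from camera to tool coordinates, whose origin is the TCP and whose axes are the flange's). Camera axes: x right, y up, looking along -z (the intrinsics and any distortion apply to the point x, -y, -z); pixel columns grow to the right and rows downward; lengths in mm; the calibration is good to about 2 mm. A picture is of the moment at which its call begins: read the wrist's pose just before it. There is no depth.
- env.close_job(): hands the job in, once; it reports no verdict.
Trained networks look in the newest picture that a camera, given by its name, has taken for a name from the list of things; names that differ only in an ending like _2 or _b are one class to them, and where a whole thing is asked for, a point or a joint stands for the part that bears it (a point fixed in the world has none). Each returns a list of dicts, best first, with "confidence" (0 to 1); they miss things now and then, are a little off and sometimes report something else, mostly with a low value. They report only what shows in the picture. A call takes as long as a camera call. They do not tell look-alikes from the thing itself.
- cams.recognise(camera, thing): "location" ([x, y, z] in mm, in world coordinates, good to about 4 mm: the middle of the surface that is visible of it).
The state is a dict: "t": time; "joint_pos": joint angles; "dq": joint speeds; "joint_efforts": joint torques, N m; "eef_pos": TCP position; "tcp_rot": TCP orientation; "wrist_force": force on the tool from outside, world axes, zero at the start; "wrist_torque": the same for the moment, N m; "finger_gap": finger opening in mm.
Only numpy, scipy, OpenCV 4.12 (cv2) and the standard library are available. Lean on these libraries where they do the work, as an engineer would, in place of code of your own. Each camera call takes 0.05 s, during which the arm holds its last target.

## Task

Line the four white pipe caps up by width on the dark pads in the beige tray, one to a pad and narrowest to widest, with the narrowest on the pad at the purple jug's end of the row. Set each one down the way up it is now, well centred on its pad, and leave the jug and the mousetrap where they are.

Things in the scene. Friction and masses are not known exactly. Their poses are not given: they have to be found in the camera images.
- cap_28: White plastic screw cap for waste pipe, a ribbed round cap 28 mm across and 36 mm high, standing closed end up; the ribbed side wall is upright and 28 mm across over the lowest 30 mm, and a 6 mm high narrower step (22 mm across) is on top. Solid to the touch, under 0.1 kg. Origin: centre of the underside; z up. One of four that differ only in width (28, 39, 50, 61 mm).
- cap_39: White plastic screw cap for waste pipe, a ribbed round cap 39 mm across and 36 mm high, standing closed end up; the ribbed side wall is upright and 39 mm across over the lowest 30 mm, and a 6 mm high narrower step (30 mm across) is on top. Solid to the touch, under 0.1 kg. Origin: centre of the underside; z up. One of four that differ only in width (28, 39, 50, 61 mm).
- cap_50: White plastic screw cap for waste pipe, a ribbed round cap 50 mm across and 36 mm high, standing closed end up; the ribbed side wall is upright and 50 mm across over the lowest 30 mm, and a 6 mm high narrower step (39 mm across) is on top. Solid to the touch, under 0.1 kg. Origin: centre of the underside; z up. One of four that differ only in width (28, 39, 50, 61 mm).
- cap_61: White plastic screw cap for waste pipe, a ribbed round cap 61 mm across and 36 mm high, standing closed end up; the ribbed side wall is upright and 61 mm across over the lowest 30 mm, and a 6 mm high narrower step (48 mm across) is on top. Solid to the touch, under 0.1 kg. Origin: centre of the underside; z up. One of four that differ only in width (28, 39, 50, 61 mm).
- pad_1: Round dark rubber pad, 72 mm across and 3 mm thick, fixed in the beige tray; number 1 of four in a straight row 85 mm apart, counted from the robot's left (pad_1 at the +y end, pad_4 at the -y end). Origin: centre of the underside, so the top is 3 mm above it; z up, y along the row towards pad_1, x across it away from the robot. The tray (100 mm by 370 mm) has a lip 9 mm above the table, 46 mm from the row's centre line on its inside.
- pad_2: Round dark rubber pad, 72 mm across and 3 mm thick, fixed in the beige tray; number 2 of four in a straight row 85 mm apart, counted from the robot's left (pad_1 at the +y end, pad_4 at the -y end). Origin: centre of the underside, so the top is 3 mm above it; z up, y along the row towards pad_1, x across it away from the robot. The tray (100 mm by 370 mm) has a lip 9 mm above the table, 46 mm from the row's centre line on its inside.
- pad_3: Round dark rubber pad, 72 mm across and 3 mm thick, fixed in the beige tray; number 3 of four in a straight row 85 mm apart, counted from the robot's left (pad_1 at the +y end, pad_4 at the -y end). Origin: centre of the underside, so the top is 3 mm above it; z up, y along the row towards pad_1, x across it away from the robot. The tray (100 mm by 370 mm) has a lip 9 mm above the table, 46 mm from the row's centre line on its inside.
- pad_4: Round dark rubber pad, 72 mm across and 3 mm thick, fixed in the beige tray; number 4 of four in a straight row 85 mm apart, counted from the robot's left (pad_1 at the +y end, pad_4 at the -y end). Origin: centre of the underside, so the top is 3 mm above it; z up, y along the row towards pad_1, x across it away from the robot. The tray (100 mm by 370 mm) has a lip 9 mm above the table, 46 mm from the row's centre line on its inside.
- jug: Small open purple plastic jug, 80 mm across and 85 mm high, with a handle on its far side; stands on the table beyond one end of the row of pads, about 130 to 145 mm past the centre of the end pad: at either the left or the right end. Origin: centre of the underside; z up.
- mousetrap: Sprung steel mousetrap lying flat, 98 mm by 47 mm and 16 mm high, beyond the end of the row where the jug is not. Origin: centre of the underside; x along its length, z up.
Mind the look-alikes: they are no part of the job. Leave any blue or red look-alike of the cap_61 alone.

How it is judged:
By the outcome, as a careful person would: the job done as asked, in the order asked, and still so for the second after the job is handed in, with the robot touching nothing.
It also fails if it takes over 96 s, if anything falls off the work surface, if the arm or the gripper's body presses on something with over 40 N, if the wrist force passes 120 N, or if a joint passes its speed limit or range.

## Working session

There is one attempt and no reset: what is moved stays moved. The work goes in short steps, Python scripts to look and compute and a tool call to move; the robot and the scene stay as the last step left them, time stands still between calls to the robot, and variables do not carry over. Pictures are saved under pics/ and viewed, and the job is handed in when it is done.

Besides the shell and the picture viewer there is one more tool, called after "Emit:" by a JSON object that holds its "method" and its "body". arm_command: Moves the arm, as the interface text tells. Its arguments: {"type":"object","properties":{"increments":{"type":"array"},"grip_force":{"type":"number"}},"required":["increments"]}

```bash
mkdir -p pics
cat > h.py <<'E'
from station import env, cams
import numpy as np, cv2
def snap(n,f):
    s=env.observe(); c=cams.camera(n); cv2.imwrite('pics/'+f,c['color'][:,:,::-1]); return s,c
E
python3 - <<'E'
from h import *
s=env.observe(); print({k:np.round(v,3) for k,v in s.items()})
for n in ['top','scene']:
    s,c=snap(n,n+'0.png'); print(n,c['intrinsics'],c['D'],c['view'])
    for t in ['cap_28','cap_39','cap_50','cap_61','pad_1','pad_4','jug','mousetrap']:
        print(t,[(np.round(r['location']),round(r['confidence'],2)) for r in cams.recognise(n,t)][:5])
E
```

```text
{'t': np.float64(0.0), 'joint_pos': array([ 0.966,  0.259,  1.536, -0.   ,  1.348, -0.203]), 'dq': array([ 0.001,  0.001,  0.001, -0.002, -0.   , -0.   ]), 'joint_efforts': array([-3.0000e-03, -4.3731e+01, -2.8400e+01,  7.2000e-02,  4.1000e-02,
       -0.0000e+00]), 'eef_pos': array([214.786, 505.737, 217.837]), 'tcp_rot': array([-0.   ,  0.2  ,  0.98 , -0.001]), 'wrist_force': array([-0.193, -0.889, -0.607]), 'wrist_torque': array([0.05 , 0.011, 0.033]), 'finger_gap': np.float64(93.073)}
top [[366.69354418   0.         256.33633517]
 [  0.         366.69354418 197.51610506]
 [  0.           0.           1.        ]] [-0.10402426  0.          0.          0.          0.        ] [[ 2.48491550e-02 -9.99513323e-01  1.88583061e-02 -2.65439812e+01]
 [ 9.93247092e-01  2.68230342e-02  1.12874886e-01 -4.91780244e+02]
 [-1.13325790e-01  1.59261121e-02  9.93430231e-01 -7.64353381e+02]
 [ 0.00000000e+00  0.00000000e+00  0.00000000e+00  1.00000000e+00]]
cap_28 [(array([ 457., -311.,   33.]), 0.74), (array([435., -43.,  33.]), 0.73), (array([ 435., -210.,   36.]), 0.73), (array([ 365., -303.,   3
[... 1948 characters left out ...]
), (array([442., -38.,  30.]), 0.76), (array([ 372., -299.,   33.]), 0.72), (array([ 331., -203.,   30.]), 0.71)]
cap_61 [(array([ 445., -203.,   32.]), 0.96), (array([ 462., -301.,   30.]), 0.78), (array([442., -38.,  30.]), 0.76), (array([ 372., -299.,   33.]), 0.72), (array([ 331., -203.,   30.]), 0.71)]
pad_1 [(array([610.,  -4.,   8.]), 0.86), (array([ 627., -171.,    9.]), 0.86), (array([600.,  77.,  10.]), 0.85), (array([620., -84.,   6.]), 0.62)]
pad_4 [(array([610.,  -4.,   8.]), 0.86), (array([ 627., -171.,    9.]), 0.86), (array([600.,  77.,  10.]), 0.85), (array([620., -84.,   6.]), 0.62)]
jug [(array([ 445., -203.,   32.]), 0.41)]
mousetrap [(array([ 632., -307.,    5.]), 0.57)]
```

```bash
python3 -c "
import cv2
a=cv2.imread('pics/top0.png');cv2.imwrite('pics/top0b.png',cv2.resize(a,(800,600),interpolation=cv2.INTER_CUBIC))"
```

```text
(no output)
```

View pics/top0b.png

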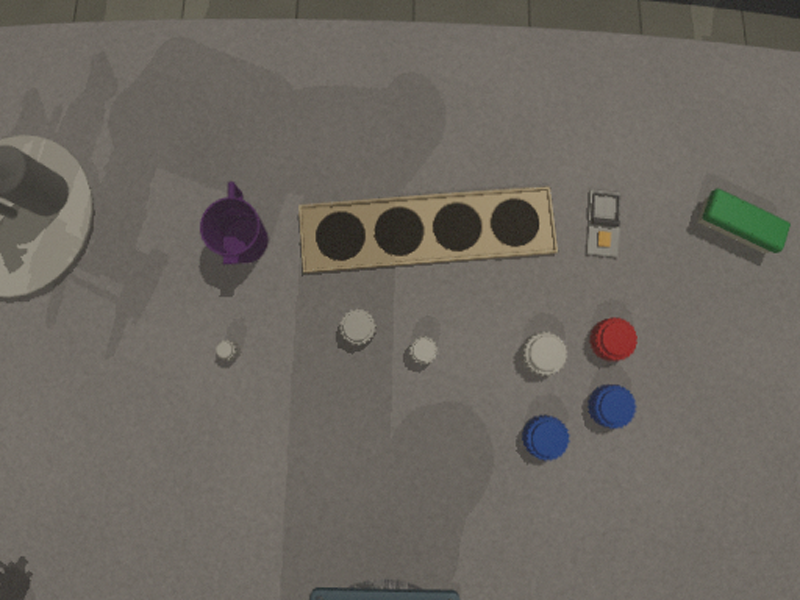

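View pics/scene0.png

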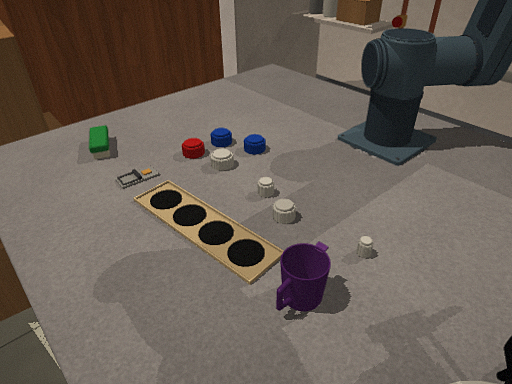

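The jug is at the left (+y) end, so the targets are 28→pad_1, 39→pad_2, 50→pad_3 and 61→pad_4. In the 800x600 top view the white caps are at (226,350), (423,350), (357,327) and (546,354). The red cap (614,339) and two blue ones sit near cap_61. Next I'll measure positions by fitting silhouettes.

```bash
cat >> h.py <<'E'
from scipy.optimize import minimize
def proj(c,P):
    P=np.asarray(P,float); V=c['view']; p=P@V[:3,:3].T+V[:3,3]
    q=np.c_[p[:,0],-p[:,1],-p[:,2]]
    return cv2.projectPoints(q,np.zeros(3),np.zeros(3),c['intrinsics'],np.array(c['D']))[0][:,0]
A=np.linspace(0,2*np.pi,48,endpoint=False)
def ring(x,y,z,d): return np.c_[x+d/2*np.cos(A),y+d/2*np.sin(A),np.full(48,z)]
def sil(c,x,y,d,z0=0,kind='cap'):
    if kind=='pad': pts=ring(x,y,3,72)
    else: pts=np.vstack([ring(x,y,z0,d),ring(x,y,z0+30,d),ring(x,y,z0+36,d*.78)])
    return cv2.convexHull(proj(c,pts).astype(np.float32))
def fit(c,score,x,y,d,z0=0,kind='cap',sc=8):
    # score: image in [0,1], likelihood of belonging
    p0=proj(c,[[x,y,15]])[0]; o=(p0-35).astype(int); h,w=score.shape
    o=np.maximum(o,0); sub=score[o[1]:o[1]+70,o[0]:o[0]+70]
    big=cv2.resize(sub.astype(np.float32),None,fx=sc,fy=sc,interpolation=cv2.INTER_LINEAR)
    def cost(v):
        h=sil(c,v[0],v[1],d,z0,kind)[:,0]; m=np.zeros(big.shape,np.uint8)
        q=((h-o+0.5)*sc-0.5); cv2.fillPoly(m,[np.round(q*16).astype(np.int32)],1,shift=4)
        return -(m*(big-0.5)).sum()/sc/sc
    best=min((minimize(cost,[x+a,y+b],method='Nelder-Mead',options=dict(initial_simplex=[[x+a,y+b],[x+a+6,y+b],[x+a,y+b+6]],xatol=.05,fatol=.01)) for a in(-4,4) for b in (-4,4)),key=lambda r:r.fun)
    return best.x, -best.fun/ (np.abs(big-.5)*(big>.5)).sum()*sc*sc
E
python3 - <<'E'
from h import *
for n in ['top','scene']:
    s,c=snap(n,n+'1.png'); hsv=cv2.cvtColor(c['color'],cv2.COLOR_RGB2HSV)
    print(n); g=c['color'].astype(int)
    for (x,y) in [(431,-210),(426,220),(435,60),(435,-43),(608,-6)]:
        p=proj(c,[[x,y,36 if x<500 else 3],[x,y-50,0]]).astype(int)
        print(x,y,p.tolist(),[g[b,a].tolist() for a,b in p])
    for t in ['cap_28']:
        print(t,[(np.round(r['location']),round(r['confidence'],2)) for r in cams.recognise(n,t)])
E
```

```text
top
431 -210 [[347, 227], [364, 228]] [[157, 152, 139], [117, 113, 106]]
426 220 [[145, 225], [172, 226]] [[150, 146, 133], [111, 106, 99]]
435 60 [[220, 222], [244, 224]] [[74, 70, 65], [103, 101, 92]]
435 -43 [[269, 224], [291, 225]] [[155, 150, 137], [116, 110, 105]]
608 -6 [[253, 148], [275, 148]] [[46, 38, 33], [155, 137, 109]]
cap_28 [(array([463.,  45.,  38.]), 0.9), (array([ 322., -216.,   39.]), 0.8), (array([423., 222.,  29.]), 0.75), (array([ 437., -208.,   32.]), 0.75), (array([ 458., -309.,   36.]), 0.72), (array([ 363., -301.,   30.]), 0.66), (array([431., -42.,  35.]), 0.62)]
scene
431 -210 [[223, 152], [212, 157]] [[192, 184, 162], [181, 171, 152]]
426 220 [[362, 236], [339, 237]] [[169, 157, 143], [130, 121, 113]]
435 60 [[298, 200], [281, 203]] [[121, 116, 102], [175, 165, 143]]
435 -43 [[265, 180], [251, 183]] [[197, 187, 168], [140, 128, 121]]
608 -6 [[215, 233], [201, 222]] [[21, 20, 16], [189, 156, 110]]
cap_28 [(array([ 465., -302.,   32.]), 0.96), (array([438., 229.,  21.]), 0.85), (array([ 446., -202.,   33.]), 0.84), (array([ 372., -298.,   33.]), 0.81), (array([471.,  55.,  29.]), 0.74), (array([ 331., -205.,   31.]), 0.74), (array([444., -35.,  29.]), 0.63)]
```

Run:
```python
from h import *
caps={28:(426,222),39:(434,-42),50:(463,45),61:(437,-208)}
pads=[(596,75),(608,-6),(619,-90),(629,-172)]
P={}
for n in ['top','scene']:
    c=cams.camera(n); img=c['color'].astype(int).sum(2)/3.; dbg=c['color'][:,:,::-1].copy()
    sc=4; D=cv2.resize(dbg,None,fx=sc,fy=sc)
    for d,(x,y) in caps.items():
        p=proj(c,[[x,y,30]])[0].astype(int); w=img[p[1]-22:p[1]+22,p[0]-22:p[0]+22]
        bg=np.median(w) if d<50 else np.percentile(w,40); fg=np.percentile(w,98 if d<40 else 92)
        s=np.clip((img-bg)/(fg-bg),0,1); 
        r,q=fit(c,s,x,y,d); print(n,'cap',d,np.round(r,1),round(q,2))
        cv2.polylines(D,[np.round((sil(c,*r,d)+.5)*sc).astype(int)],True,(0,0,255),1)
    rs=[]
    for i,(x,y) in enumerate(pads):
        s=np.clip((110-img)/(110-40) if n=='top' else (110-img)/90,0,1)
        # keep dark only
        r,q=fit(c,s,x,y,72,kind='pad'); rs.append(r); print(n,'pad',i+1,np.round(r,1),round(q,2))
        cv2.polylines(D,[np.round((sil(c,*r,72,kind='pad')+.5)*sc).astype(int)],True,(0,0,255),1)
    rs=np.array(rs); k=np.arange(4)-1.5; m=rs.mean(0); d=(k[:,None]*rs).sum(0)/5
    d=d/np.linalg.norm(d)*85; print('row',np.round(m,1),d,'\n',np.round(m+k[:,None]*d,1))
    P=(sil(c,450,-0,40)); 
    if n=='top': cv2.imwrite('pics/dt.png',D[400:1200,480:1460][:, :][::1])
    else: cv2.imwrite('pics/ds.png',D[480:1120,500:1500])
for f in ['dt','ds']:
    a=cv2.imread(f'pics/{f}.png'); k=min(800/a.shape[1],600/a.shape[0]); cv2.imwrite(f'pics/{f}.png',cv2.resize(a,None,fx=k,fy=k,interpolation=cv2.INTER_AREA))
```

```text
top cap 28 [431.7 230.8] -0.23
top cap 39 [436.5 -47.4] 0.55
top cap 50 [467.9  45.9] 0.76
top cap 61 [ 436.3 -220.3] 0.61
top pad 1 [599.8  76.5] 0.72
top pad 2 [609.1  -8.2] 0.55
top pad 3 [618.4 -92.8] 0.54
top pad 4 [ 627.8 -177.9] 0.64
row [613.8 -50.6] [  9.28452447 -84.49140551] 
 [[ 599.9   76.1]
 [ 609.2   -8.3]
 [ 618.4  -92.8]
 [ 627.7 -177.3]]
scene cap 28 [401.  211.5] -2.38
scene cap 39 [409.7 -75.3] -1.02
scene cap 50 [439.5  20.6] -0.03
scene cap 61 [ 409.5 -250.4] -0.05
scene pad 1 [596.8  76.3] 0.62
scene pad 2 [606.2  -8.4] 0.41
scene pad 3 [615.7 -93.4] 0.37
scene pad 4 [ 625.1 -178.4] 0.48
row [611. -51.] [  9.40748712 -84.47780292] 
 [[ 596.9   75.7]
 [ 606.3   -8.8]
 [ 615.7  -93.2]
 [ 625.1 -177.7]]
```

View pics/dt.png

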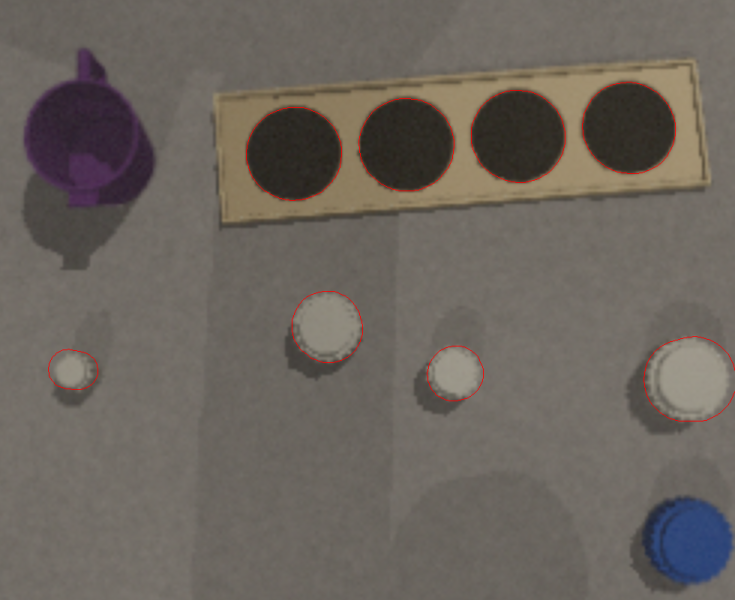

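View pics/ds.png

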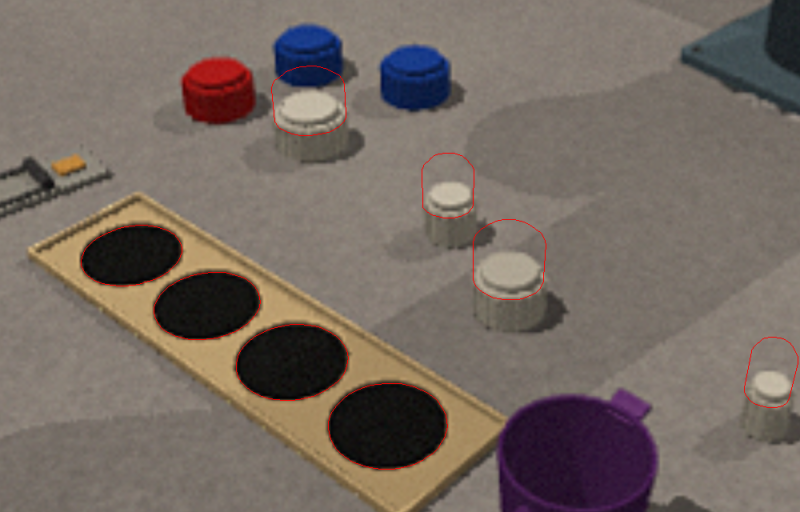

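The pads fit well in both views. The cap fits failed because shaded walls threw off the brightness score, so I'll use edges along the outline instead.

```bash
cat >> h.py <<'E'
from scipy.ndimage import map_coordinates, gaussian_filter
def edgefit(c,x,y,d,z0=0,R=14):
    img=gaussian_filter(c['color'].astype(float).sum(2)/3,0.7)
    def cost(v):
        h=sil(c,v[0],v[1],d,z0)[:,0]; h=np.vstack([h,h[:1]])
        L=np.r_[0,np.cumsum(np.linalg.norm(np.diff(h,axis=0),axis=1))]; t=np.linspace(0,L[-1],120,endpoint=False)
        q=np.c_[np.interp(t,L,h[:,0]),np.interp(t,L,h[:,1])]
        cen=q.mean(0); tg=np.roll(q,-1,0)-np.roll(q,1,0); n=np.c_[tg[:,1],-tg[:,0]]; n/=np.linalg.norm(n,axis=1)[:,None]+1e-9
        n*=np.sign(((q-cen)*n).sum(1))[:,None]
        f=lambda p: map_coordinates(img,[p[:,1],p[:,0]],order=1,mode='nearest')
        g=f(q-n)-f(q+n)   # inside brighter
        return -np.clip(g,-10,40).mean()
    G=[(cost((x+a,y+b)),x+a,y+b) for a in np.arange(-R,R+1,2) for b in np.arange(-R,R+1,2)]
    _,a,b=min(G); r=minimize(cost,[a,b],method='Nelder-Mead',options=dict(initial_simplex=[[a,b],[a+2,b],[a,b+2]]))
    return r.x,-r.fun
def capdbg(n,c,res,f,box,sc=5):
    D=cv2.resize(c['color'][:,:,::-1].copy(),None,fx=sc,fy=sc,interpolation=cv2.INTER_CUBIC)
    for d,r,z in res: cv2.polylines(D,[np.round((sil(c,*r,d,z)+.5)*sc).astype(int)],True,(0,0,255),1)
    x0,y0,x1,y1=[b*sc for b in box]; a=D[y0:y1,x0:x1]; k=min(800/a.shape[1],600/a.shape[0]); cv2.imwrite('pics/'+f,cv2.resize(a,None,fx=k,fy=k,interpolation=cv2.INTER_AREA))
E
python3 - <<'E'
from h import *
caps={28:(426,222),39:(434,-42),50:(463,45),61:(437,-208)}
for n,box in [('top',(120,190,380,250)),('scene',(200,120,400,270))]:
    c=cams.camera(n); res=[]
    for d,(x,y) in caps.items():
        r,q=edgefit(c,x,y,d); print(n,'cap',d,np.round(r,1),round(q,2)); res.append((d,r,0))
    capdbg(n,c,res,f'e_{n}.png',box)
E
```

```text
top cap 28 [431.8 235.2] 12.57
top cap 39 [436.7 -47. ] 19.45
top cap 50 [468.   46.7] 20.65
top cap 61 [ 436.4 -222.6] 18.05
scene cap 28 [424.7 230. ] 7.72
scene cap 39 [437.5 -48.8] 8.49
scene cap 50 [465.2  46.9] 11.56
scene cap 61 [ 427.4 -219.4] 14.98
```

View pics/e_top.png

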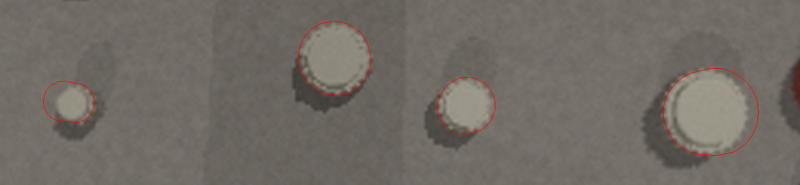

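View pics/e_scene.png

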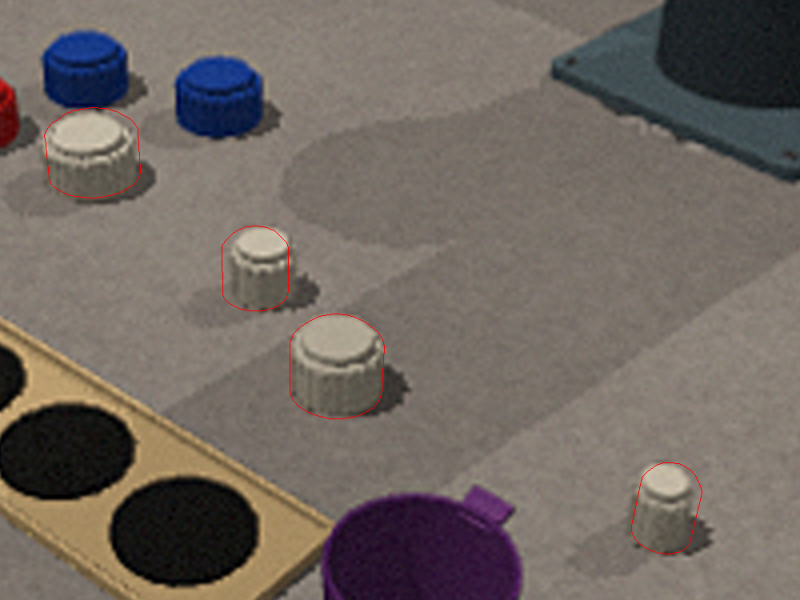

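Run:
```python
from h import *
T=[]
caps={28:(428,226),39:(436.5,-47.5),50:(466.5,46.5),61:(435,-217)}
for n in ['top','scene']:
    c=cams.camera(n); row=[]
    for d,(x,y) in caps.items():
        o=np.round(proj(c,[[x,y,18]])[0]).astype(int)-18; a=cv2.resize(c['color'][o[1]:o[1]+36,o[0]:o[0]+36,::-1],(198,198),interpolation=cv2.INTER_NEAREST)
        for k,zz,dd in[(0,0,d),(1,30,d),(2,36,.78*d)]:
            cv2.polylines(a,[np.round((proj(c,ring(x,y,zz,dd))+.5-o)*5.5).astype(int)],True,[(0,0,255),(0,255,0),(255,0,0)][k],1)
        row.append(a)
    T.append(np.hstack(row))
cv2.imwrite('pics/z.png',np.vstack(T)); w=cams.camera('wrist'); print(w['mount'],w['intrinsics'],w['D'])
cv2.imwrite('pics/w0.png',w['color'][:,:,::-1])
```

```text
[[ 2.33821044e-05  9.61767263e-01  2.73868090e-01  7.56145101e+01]
 [ 9.99999759e-01  1.67431304e-04 -6.73360833e-04 -9.93272699e-01]
 [-6.93470497e-04  2.73868040e-01 -9.61767028e-01 -1.65155637e+02]
 [ 0.00000000e+00  0.00000000e+00  0.00000000e+00  1.00000000e+00]] [[309.39288209   0.         258.1322632 ]
 [  0.         309.39288209 187.3746568 ]
 [  0.           0.           1.        ]] [-0.00346851  0.          0.          0.          0.        ]
```

View pics/z.png

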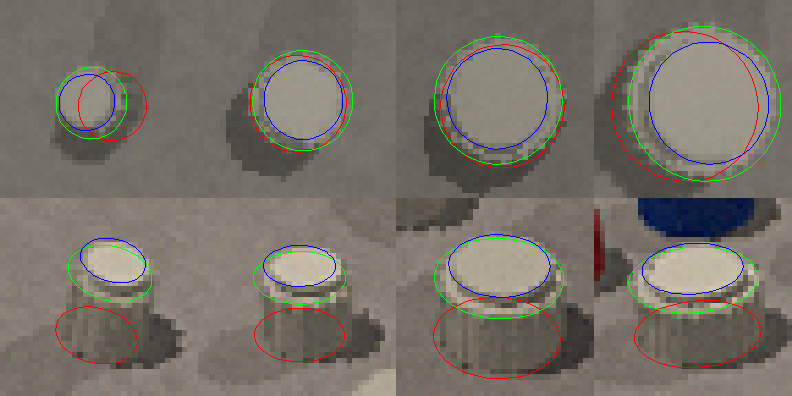

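View pics/w0.png

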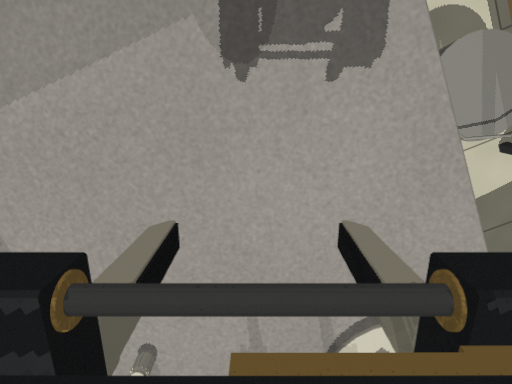

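The cap model is right, but the shaded walls lack contrast in these views. I'll refine each cap with the wrist camera while hovering. First I'll turn the tool so the jaws open across the row.

Emit:
{"method": "arm_command", "body": {"increments": [{"angular":[0,0,7.6],"travel":[0,0,0],"fingers":80},{"angular":[0,0,7.6],"travel":[0,0,0],"fingers":80},{"angular":[0,0,7.6],"travel":[0,0,0],"fingers":80},{"angular":[0,0,7.6],"travel":[0,0,0],"fingers":80},{"angular":[0,0,7.6],"travel":[0,0,0],"fingers":80},{"angular":[0,0,7.6],"travel":[0,0,0],"fingers":80},{"angular":[0,0,7.6],"travel":[0,0,0],"fingers":80},{"angular":[0,0,7.6],"travel":[0,0,0],"fingers":80}], "grip_force": 20}}

```text
t: 2.25
eef_pos: [215.1, 506.2, 218.6]
tcp_rot: [-0.0, 0.67, 0.742, -0.0]
wrist_force: [0.2, -0.5, -0.1]
finger_gap: 80.0
```

```bash
cat >> h.py <<'E'
from scipy.spatial.transform import Rotation as Rn
def pose():
    s=env.observe(); q=s['tcp_rot']; return Rn.from_quat([q[1],q[2],q[3],q[0]]).as_matrix(),np.array(s['eef_pos']),s
def go(x,y,z):
    R,p,s=pose(); print('t',round(s['t'],2),'at',np.round(p,1),'yaw',round(np.degrees(np.arctan2(R[1,1],R[0,1])),2),'gap',round(s['finger_gap'],1),'F',np.round(s['wrist_force'],1))
    v=R.T@(np.array([x,y,z])-p)/30; print('travel',np.round(v,3)); return v
def wrist(f=None):
    R,p,s=pose(); c=dict(cams.camera('wrist')); T=np.eye(4); T[:3,:3]=R; T[:3,3]=p
    c['view']=np.linalg.inv(T@c['mount'])
    if f: cv2.imwrite('pics/'+f,c['color'][:,:,::-1])
    return c
E
python3 -c "
from h import *
go(430,229,160)"
```

```text
t 2.25 at [215.1 506.2 218.6] yaw 5.87 gap 80.0 F [ 0.2 -0.5 -0.1]
travel [-9.924  6.182  1.955]
```

Emit:
{"method": "arm_command", "body": {"increments": [{"angular":[0,0,0],"travel":[-1,0.62,0.2],"fingers":80},{"angular":[0,0,0],"travel":[-1,0.62,0.2],"fingers":80},{"angular":[0,0,0],"travel":[-1,0.62,0.2],"fingers":80},{"angular":[0,0,0],"travel":[-1,0.62,0.2],"fingers":80},{"angular":[0,0,0],"travel":[-1,0.62,0.2],"fingers":80},{"angular":[0,0,0],"travel":[-1,0.62,0.2],"fingers":80},{"angular":[0,0,0],"travel":[-1,0.62,0.2],"fingers":80},{"angular":[0,0,0],"travel":[-1,0.62,0.2],"fingers":80}]}}

```text
t: 3.05
eef_pos: [389.6, 282.5, 170.6]
tcp_rot: [0.0, 0.668, 0.744, 0.0]
wrist_force: [0.3, 0.5, 0.4]
finger_gap: 80.3
```

Emit:
{"method": "arm_command", "body": {"increments": [{"angular":[0,0,0],"travel":[-1,0.62,0.2],"fingers":80},{"angular":[0,0,0],"travel":[-0.92,0.6,0.15],"fingers":80},{"angular":[0,0,0],"travel":[0,0,0],"fingers":80},{"angular":[0,0,0],"travel":[0,0,0],"fingers":80},{"angular":[0,0,0],"travel":[0,0,0],"fingers":80},{"angular":[0,0,0],"travel":[0,0,0],"fingers":80},{"angular":[0,0,0],"travel":[0,0,0],"fingers":80},{"angular":[0,0,0],"travel":[0,0,0],"fingers":80}]}}

```text
t: 3.85
eef_pos: [431.0, 231.0, 160.3]
tcp_rot: [0.0, 0.667, 0.745, 0.0]
wrist_force: [0.1, -0.7, -1.2]
finger_gap: 79.5
```

```bash
python3 -c "
from h import *
go(430,229,160); c=wrist('w1.png'); t=cams.camera('top'); cv2.imwrite('pics/t1.png',t['color'][:,:,::-1])
print(cams.recognise('wrist','cap_28'))
print(proj(c,[[430,229,0],[430,229,36]]))"
```

```text
t 3.85 at [431.  231.  160.3] yaw 6.25 gap 79.5 F [ 0.1 -0.7 -1.2]
travel [-0.061 -0.042  0.011]
[{'location': [429.1, 232.3, 34.0], 'confidence': 0.7}, {'location': [465.6, 53.0, 29.5], 'confidence': 0.55}]
[[256.86483293 173.46586547]
 [256.75827038 182.00863888]]
```

View pics/w1.png

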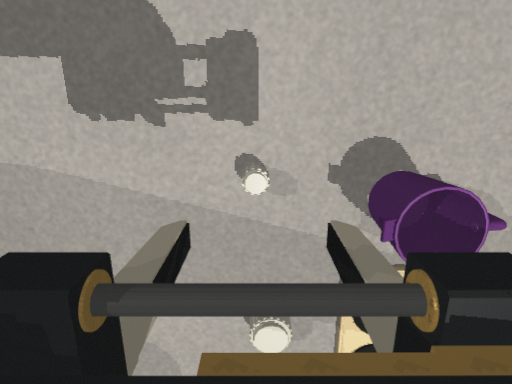

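The wrist view shows cap_28 at (256,182), where my estimate projects to (257,182). The jug is clear on the right. Next I'll refine with an edge fit.

```bash
cat >> h.py <<'E'
def topfit(c,x,y,d,z=36,R=10,f=None):
    r0=round(d*.785) if d!=50 else 39
    r0={28:22,39:30,50:39,61:48}[d]
    img=gaussian_filter(c['color'].astype(float).sum(2)/3,0.6)
    g=lambda p: map_coordinates(img,[p[:,1],p[:,0]],order=1,mode='nearest')
    def cost(v):
        s=0
        for zz,dd,w in [(z,r0,1),(z-6,d,1)]:
            a=g(proj(c,ring(v[0],v[1],zz,dd-3)));b=g(proj(c,ring(v[0],v[1],zz,dd+3))); s+=np.clip(a-b,-10,60).mean()*w
        return -s
    G=[(cost((x+a,y+b)),x+a,y+b) for a in np.arange(-R,R+1,2) for b in np.arange(-R,R+1,2)]
    _,a,b=min(G); r=minimize(cost,[a,b],method='Nelder-Mead',options=dict(initial_simplex=[[a,b],[a+2,b],[a,b+2]])).x
    if f:
        o=np.round(proj(c,[[*r,z-18]])[0]).astype(int)-40; o=np.maximum(o,0); I=cv2.resize(c['color'][o[1]:o[1]+80,o[0]:o[0]+80,::-1],None,fx=6,fy=6,interpolation=cv2.INTER_NEAREST)
        for k,(zz,dd) in enumerate([(z-36,d),(z-6,d),(z,r0)]):
            cv2.polylines(I,[np.round((proj(c,ring(*r,zz,dd))+.5-o)*6).astype(int)],True,[(0,0,255),(0,255,0),(255,0,0)][k],1)
        cv2.imwrite('pics/'+f,I)
    print('cap',d,np.round(r,1),'score',round(-cost(r),1)); return r
E
python3 -c "
from h import *
c=wrist(); r=topfit(c,430,229,28,f='f28.png'); go(*r,40)"
```

```text
cap 28 [428.3 227.4] score 77.0
t 4.05 at [431.3 230.5 160.2] yaw 6.2 gap 80.3 F [-0.   0.3  0. ]
travel [-0.09  -0.113  4.007]
```

View pics/f28.png

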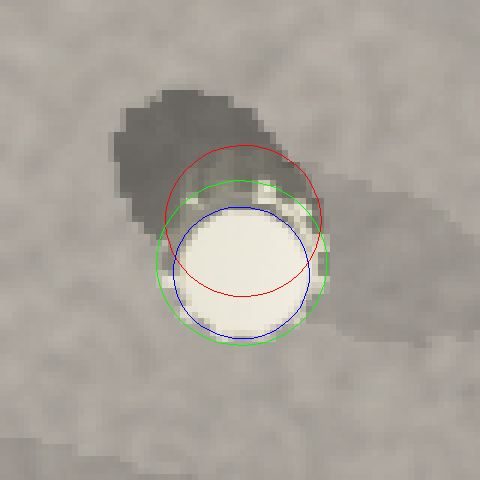

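Emit:
{"method": "arm_command", "body": {"increments": [{"angular":[0,0,0],"travel":[-0.09,-0.11,1],"fingers":80},{"angular":[0,0,0],"travel":[0,0,1],"fingers":80},{"angular":[0,0,0],"travel":[0,0,1],"fingers":80},{"angular":[0,0,0],"travel":[0,0,1],"fingers":80},{"angular":[0,0,0],"travel":[0,0,0.6],"fingers":80},{"angular":[0,0,0],"travel":[0,0,0.4],"fingers":80},{"angular":[0,0,0],"travel":[0,0,0],"fingers":80},{"angular":[0,0,0],"travel":[0,0,0],"fingers":15}]}}

```text
t: 4.85
eef_pos: [428.9, 227.4, 10.6]
tcp_rot: [0.0, 0.668, 0.744, 0.0]
wrist_force: [-0.2, -0.2, 0.1]
finger_gap: 75.8
```

Emit:
{"method": "arm_command", "body": {"increments": [{"angular":[0,0,0],"travel":[0,0,0],"fingers":15},{"angular":[0,0,0],"travel":[0,0,0],"fingers":15},{"angular":[0,0,0],"travel":[0,0,0],"fingers":15},{"angular":[0,0,0],"travel":[0,0,0],"fingers":15},{"angular":[0,0,0],"travel":[0,0,0],"fingers":15},{"angular":[0,0,0],"travel":[0,0,0],"fingers":15},{"angular":[0,0,0],"travel":[0,0,0],"fingers":15},{"angular":[0,0,0],"travel":[0,0,0],"fingers":15}]}}

```text
t: 5.65
eef_pos: [428.4, 227.3, 10.2]
tcp_rot: [-0.0, 0.668, 0.744, -0.0]
wrist_force: [0.2, 0.5, 1.4]
finger_gap: 27.6
```

```bash
python3 -c "
from h import *
go(598.5,76,160); wrist('w2.png')"
```

```text
t 5.65 at [428.4 227.3  10.2] yaw 6.18 gap 27.6 F [0.2 0.5 1.4]
travel [-5.623  5.093 -4.994]
```

View pics/w2.png

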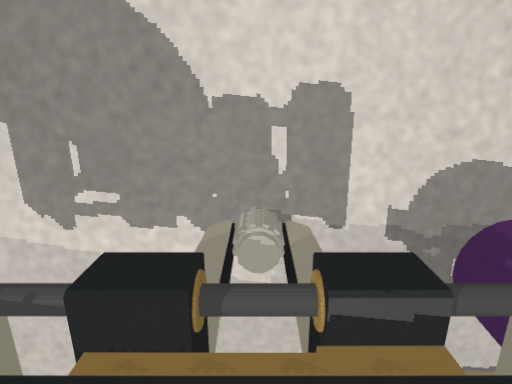

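Gap 27.6 mm: cap_28 is held between the jaws (image centre ~(258,240)).

Emit:
{"method": "arm_command", "body": {"increments": [{"angular":[0,0,0],"travel":[0,0,-1],"fingers":15},{"angular":[0,0,0],"travel":[0,0,-1],"fingers":15},{"angular":[0,0,0],"travel":[-0.94,0.85,-1],"fingers":15},{"angular":[0,0,0],"travel":[-0.94,0.85,-1],"fingers":15},{"angular":[0,0,0],"travel":[-0.94,0.85,-1],"fingers":15},{"angular":[0,0,0],"travel":[-0.94,0.85,0],"fingers":15},{"angular":[0,0,0],"travel":[-0.94,0.85,0],"fingers":15},{"angular":[0,0,0],"travel":[-0.92,0.84,0],"fingers":15}]}}

```text
t: 6.5
eef_pos: [599.4, 74.8, 160.3]
tcp_rot: [0.0, 0.668, 0.744, 0.0]
wrist_force: [0.6, -0.1, 0.6]
finger_gap: 27.3
```

Emit:
{"method": "arm_command", "body": {"increments": [{"angular":[0,0,0],"travel":[0,0,0],"fingers":15},{"angular":[0,0,0],"travel":[0,0,0],"fingers":15},{"angular":[0,0,0],"travel":[0,0,0],"fingers":15},{"angular":[0,0,0],"travel":[0,0,0],"fingers":15},{"angular":[0,0,0],"travel":[0,0,0],"fingers":15},{"angular":[0,0,0],"travel":[0,0,0],"fingers":15},{"angular":[0,0,0],"travel":[0,0,0],"fingers":15},{"angular":[0,0,0],"travel":[0,0,0],"fingers":15}]}}

```text
t: 7.3
eef_pos: [598.3, 76.3, 160.3]
tcp_rot: [0.0, 0.668, 0.744, 0.0]
wrist_force: [0.9, 0.0, 0.2]
finger_gap: 27.5
```

```bash
python3 -c "
from h import *
go(598.5,76,160); c=wrist('w3.png')
for p in [(598.5,76),(608,-8.5),(617,-93)]: print(proj(c,[[*p,3]]))"
```

```text
t 7.3 at [598.3  76.3 160.3] yaw 6.2 gap 27.5 F [0.9 0.  0.2]
travel [-0.009  0.005  0.01 ]
[[258.17608131 172.68810827]]
[[258.45603589 245.14785973]]
[[258.29375637 308.59703157]]
```

View pics/w3.png

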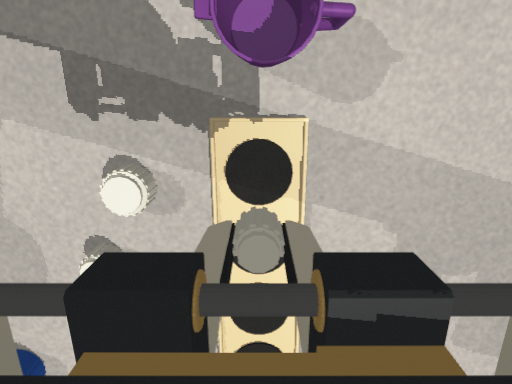

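Pad_1 is fully visible, centred near (259,172), with the held cap at (259,240). I'll fit both.

```bash
cat >> h.py <<'E'
def padfit(c,x,y,R=8):
    img=gaussian_filter(c['color'].astype(float).sum(2)/3,0.6)
    g=lambda p: map_coordinates(img,[p[:,1],p[:,0]],order=1,mode='nearest')
    cost=lambda v:-np.clip(g(proj(c,ring(*v,3,76)))-g(proj(c,ring(*v,3,68))),-20,80).mean()
    G=[(cost((x+a,y+b)),x+a,y+b) for a in np.arange(-R,R+1,2) for b in np.arange(-R,R+1,2)]
    _,a,b=min(G); r=minimize(cost,[a,b],method='Nelder-Mead',options=dict(initial_simplex=[[a,b],[a+2,b],[a,b+2]])).x
    print('pad',np.round(r,1),round(-cost(r),1)); return r
E
python3 -c "
from h import *
c=wrist(); r=padfit(c,598,76); R,p,s=pose()
h=topfit(c,p[0],p[1],28,z=p[2]+26,R=6,f='h28.png'); print('held minus tcp, tool',(R.T@np.r_[h-p[:2],0])); go(*r,14)"
```

```text
pad [598.  76.] 80.0
cap 28 [598.7  70.4] score 49.0
held minus tcp, tool [-5.71871943e+00 -3.43798527e-01  1.72004380e-04]
t 7.4 at [598.4  76.1 160.2] yaw 6.18 gap 27.6 F [-0.1 -0.4  0. ]
travel [-2.000e-03 -1.300e-02  4.872e+00]
```

View pics/h28.png

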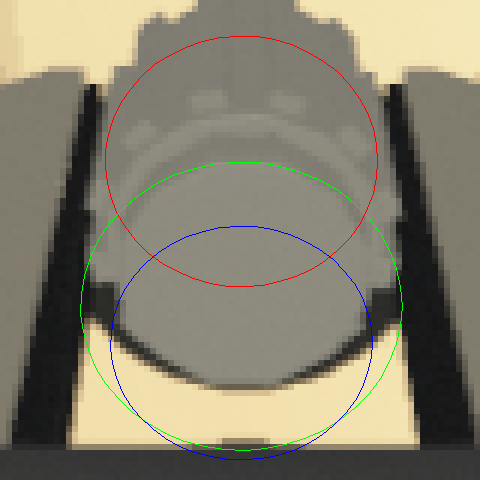

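The held-cap overlay is wrong: the fit locked onto the edge between cap and tray. Reading the contour by hand gives about 0 mm offset. The pad is at (598,76), so I'm placing.

Emit:
{"method": "arm_command", "body": {"increments": [{"angular":[0,0,0],"travel":[0,-0.01,1],"fingers":15},{"angular":[0,0,0],"travel":[0,0,1],"fingers":15},{"angular":[0,0,0],"travel":[0,0,1],"fingers":15},{"angular":[0,0,0],"travel":[0,0,0.8],"fingers":15},{"angular":[0,0,0],"travel":[0,0,0.6],"fingers":15},{"angular":[0,0,0],"travel":[0,0,0.3],"fingers":15},{"angular":[0,0,0],"travel":[0,0,0.18],"fingers":15},{"angular":[0,0,0],"travel":[0,0,0],"fingers":15}]}}

```text
t: 8.2
eef_pos: [598.2, 76.0, 14.5]
tcp_rot: [0.0, 0.668, 0.744, 0.0]
wrist_force: [0.8, 0.1, 0.3]
finger_gap: 27.6
```

Emit:
{"method": "arm_command", "body": {"increments": [{"angular":[0,0,0],"travel":[0,0,0],"fingers":15},{"angular":[0,0,0],"travel":[0,0,0.01],"fingers":15},{"angular":[0,0,0],"travel":[0,0,0],"fingers":30},{"angular":[0,0,0],"travel":[0,0,0],"fingers":45},{"angular":[0,0,0],"travel":[0,0,0],"fingers":55},{"angular":[0,0,0],"travel":[0,0,0],"fingers":55},{"angular":[0,0,0],"travel":[0,0,0],"fingers":55},{"angular":[0,0,0],"travel":[0,0,-0.8],"fingers":55}]}}

```text
t: 9.0
eef_pos: [595.4, 76.1, 34.6]
tcp_rot: [-0.003, 0.668, 0.744, -0.002]
wrist_force: [-0.3, 0.5, -0.2]
finger_gap: 54.8
```

```bash
python3 -c "
from h import *
go(436.5,-47.5,160); c=wrist('w4.png')"
```

```text
t 9.0 at [595.4  76.1  34.6] yaw 6.17 gap 54.8 F [-0.3  0.5 -0.2]
travel [-3.522 -5.736 -4.146]
```

View pics/w4.png

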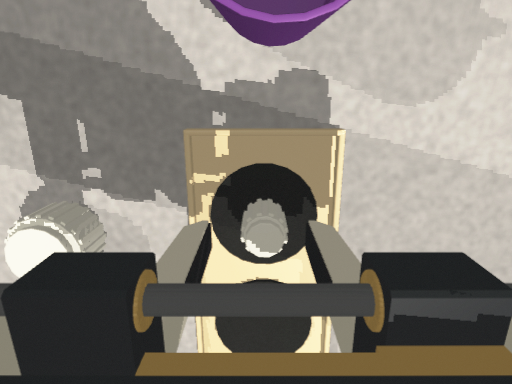

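Cap_28 stands upright and centred on pad_1. Next is cap_39.

Emit:
{"method": "arm_command", "body": {"increments": [{"angular":[0,0,0],"travel":[0,0,-1],"fingers":55},{"angular":[0,0,0],"travel":[0,0,-1],"fingers":55},{"angular":[0,0,0],"travel":[-0.59,-0.96,-1],"fingers":75},{"angular":[0,0,0],"travel":[-0.59,-0.96,-1],"fingers":75},{"angular":[0,0,0],"travel":[-0.59,-0.96,-0.1],"fingers":75},{"angular":[0,0,0],"travel":[-0.59,-0.96,0],"fingers":75},{"angular":[0,0,0],"travel":[-0.58,-0.95,0],"fingers":75},{"angular":[0,0,0],"travel":[-0.58,-0.95,0],"fingers":75}]}}

```text
t: 9.85
eef_pos: [437.3, -48.2, 160.5]
tcp_rot: [0.001, 0.668, 0.744, 0.0]
wrist_force: [-0.2, -0.6, 0.0]
finger_gap: 74.7
```

Emit:
{"method": "arm_command", "body": {"increments": [{"angular":[0,0,0],"travel":[0,0,0],"fingers":75},{"angular":[0,0,0],"travel":[0,0,0],"fingers":75},{"angular":[0,0,0],"travel":[0,0,0],"fingers":75},{"angular":[0,0,0],"travel":[0,0,0],"fingers":75},{"angular":[0,0,0],"travel":[0,0,0],"fingers":75},{"angular":[0,0,0],"travel":[0,0,0],"fingers":75},{"angular":[0,0,0],"travel":[0,0,0],"fingers":75},{"angular":[0,0,0],"travel":[0,0,0],"fingers":75}]}}

```text
t: 10.65
eef_pos: [438.4, -47.3, 160.4]
tcp_rot: [-0.0, 0.668, 0.744, -0.0]
wrist_force: [0.7, 0.2, -0.0]
finger_gap: 74.6
```

```bash
python3 -c "
from h import *
c=wrist('w5.png'); r=topfit(c,436,-47,39,f='f39.png'); go(*r,10); print(cams.recognise('wrist','cap_39')[:3])"
```

```text
cap 39 [434.7 -45.5] score 79.5
t 10.7 at [438.3 -47.4 160.4] yaw 6.19 gap 75.1 F [-0.1  0.2 -0.1]
travel [ 0.075 -0.112  5.014]
[{'location': [595.2, 78.1, 37.5], 'confidence': 0.88}, {'location': [467.8, 47.3, 35.8], 'confidence': 0.86}, {'location': [363.7, -284.7, 21.3], 'confidence': 0.78}]
```

View pics/f39.png

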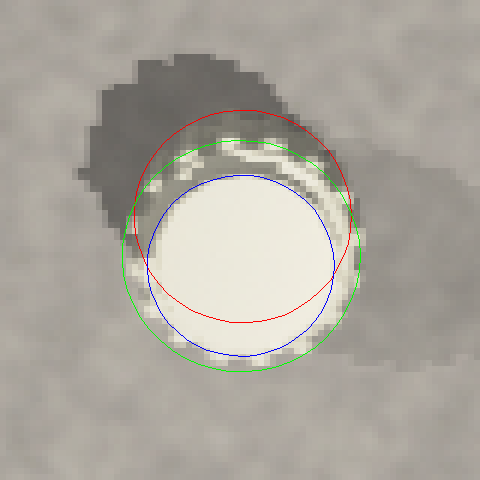

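Emit:
{"method": "arm_command", "body": {"increments": [{"angular":[0,0,0],"travel":[0.09,-0.11,1],"fingers":75},{"angular":[0,0,0],"travel":[0,0,1],"fingers":75},{"angular":[0,0,0],"travel":[0,0,1],"fingers":75},{"angular":[0,0,0],"travel":[0,0,1],"fingers":75},{"angular":[0,0,0],"travel":[0,0,0.6],"fingers":75},{"angular":[0,0,0],"travel":[0,0,0.4],"fingers":75},{"angular":[0,0,0],"travel":[0,0,0],"fingers":75},{"angular":[0,0,0],"travel":[0,0,0],"fingers":25}]}}

```text
t: 11.55
eef_pos: [434.8, -45.2, 10.6]
tcp_rot: [-0.0, 0.668, 0.744, -0.0]
wrist_force: [0.5, -0.5, -0.3]
finger_gap: 70.9
```

Emit:
{"method": "arm_command", "body": {"increments": [{"angular":[0,0,0],"travel":[0,0,0],"fingers":25},{"angular":[0,0,0],"travel":[0,0,0],"fingers":25},{"angular":[0,0,0],"travel":[0,0,0],"fingers":25},{"angular":[0,0,0],"travel":[0,0,0],"fingers":25},{"angular":[0,0,0],"travel":[0,0,0],"fingers":25},{"angular":[0,0,0],"travel":[0,0,0],"fingers":25},{"angular":[0,0,0],"travel":[0,0,0],"fingers":25},{"angular":[0,0,0],"travel":[0,0,0],"fingers":25}]}}

```text
t: 12.35
eef_pos: [435.0, -45.2, 10.8]
tcp_rot: [0.0, 0.668, 0.744, 0.0]
wrist_force: [-0.7, 0.8, 5.7]
finger_gap: 38.6
```

```bash
python3 -c "
from h import *
go(607.3,-8.5,160)"
```

```text
t 12.35 at [435.  -45.2  10.8] yaw 6.18 gap 38.6 F [-0.7  0.8  5.7]
travel [ 0.597  5.846 -4.968]
```

Emit:
{"method": "arm_command", "body": {"increments": [{"angular":[0,0,0],"travel":[0,0,-1],"fingers":25},{"angular":[0,0,0],"travel":[0,0,-1],"fingers":25},{"angular":[0,0,0],"travel":[0.1,0.98,-1],"fingers":25},{"angular":[0,0,0],"travel":[0.1,0.98,-1],"fingers":25},{"angular":[0,0,0],"travel":[0.1,0.98,-1],"fingers":25},{"angular":[0,0,0],"travel":[0.1,0.98,0],"fingers":25},{"angular":[0,0,0],"travel":[0.1,0.98,0],"fingers":25},{"angular":[0,0,0],"travel":[0.1,0.95,0],"fingers":25}]}}

```text
t: 13.15
eef_pos: [608.2, -8.0, 160.3]
tcp_rot: [-0.0, 0.668, 0.744, -0.0]
wrist_force: [0.2, -0.5, -0.9]
finger_gap: 38.5
```

Emit:
{"method": "arm_command", "body": {"increments": [{"angular":[0,0,0],"travel":[0,0,0],"fingers":25},{"angular":[0,0,0],"travel":[0,0,0],"fingers":25},{"angular":[0,0,0],"travel":[0,0,0],"fingers":25},{"angular":[0,0,0],"travel":[0,0,0],"fingers":25},{"angular":[0,0,0],"travel":[0,0,0],"fingers":25},{"angular":[0,0,0],"travel":[0,0,0],"fingers":25},{"angular":[0,0,0],"travel":[0,0,0],"fingers":25},{"angular":[0,0,0],"travel":[0,0,0],"fingers":25}]}}

```text
t: 13.95
eef_pos: [607.2, -8.4, 160.6]
tcp_rot: [0.0, 0.668, 0.744, 0.0]
wrist_force: [0.3, -0.5, -0.8]
finger_gap: 38.8
```

```bash
python3 -c "
from h import *
c=wrist('w6.png'); r=padfit(c,607.3,-8.5); r1=topfit(c,598,76,28,z=39,f='p28.png'); go(*r,14)"
```

```text
pad [607.7  -6.5] 72.2
cap 28 [599.1  76.1] score 92.8
t 14.0 at [607.2  -8.4 160.5] yaw 6.18 gap 38.5 F [-0.5 -0.5 -0.4]
travel [0.062 0.023 4.885]
```

View pics/w6.png

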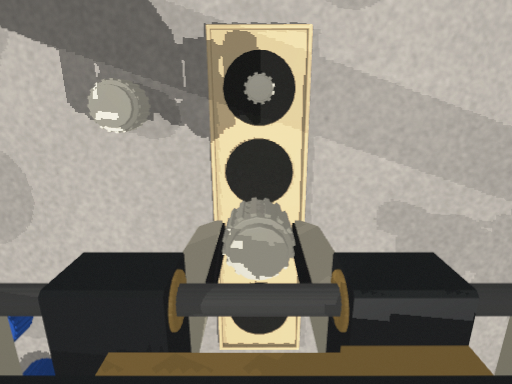

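View pics/p28.png

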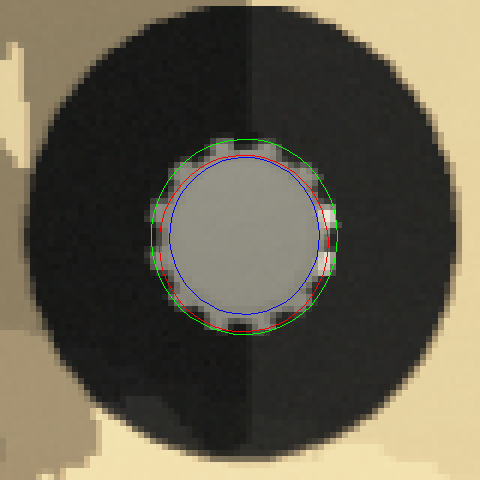

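```bash
python3 -c "
from h import *
c=wrist(); padfit(c,598,76); go(607.3,-8.1,13.8)"
```

```text
pad [598.  76.] 80.0
t 14.05 at [607.2  -8.4 160.5] yaw 6.18 gap 38.5 F [ 0.8  0.4 -0.6]
travel [1.00e-02 3.00e-03 4.89e+00]
```

Pad_1 measures the same again (598,76), so pad_2 follows at (607.3,-8.4). The direct pad_2 fit is biased because the held cap overlaps its rim. Placing.

Emit:
{"method": "arm_command", "body": {"increments": [{"angular":[0,0,0],"travel":[0.01,0,1],"fingers":25},{"angular":[0,0,0],"travel":[0,0,1],"fingers":25},{"angular":[0,0,0],"travel":[0,0,1],"fingers":25},{"angular":[0,0,0],"travel":[0,0,0.8],"fingers":25},{"angular":[0,0,0],"travel":[0,0,0.6],"fingers":25},{"angular":[0,0,0],"travel":[0,0,0.3],"fingers":25},{"angular":[0,0,0],"travel":[0,0,0.19],"fingers":25},{"angular":[0,0,0],"travel":[0,0,0],"fingers":25}]}}

```text
t: 14.85
eef_pos: [607.2, -8.2, 14.7]
tcp_rot: [0.0, 0.668, 0.744, -0.0]
wrist_force: [0.1, -0.2, -0.1]
finger_gap: 38.7
```

Emit:
{"method": "arm_command", "body": {"increments": [{"angular":[0,0,0],"travel":[0,0,0],"fingers":25},{"angular":[0,0,0],"travel":[0,0,0],"fingers":25},{"angular":[0,0,0],"travel":[0,0,0],"fingers":42},{"angular":[0,0,0],"travel":[0,0,0],"fingers":55},{"angular":[0,0,0],"travel":[0,0,0],"fingers":62},{"angular":[0,0,0],"travel":[0,0,0],"fingers":62},{"angular":[0,0,0],"travel":[0,0,0],"fingers":62},{"angular":[0,0,0],"travel":[0,0,-0.8],"fingers":62}]}}

```text
t: 15.65
eef_pos: [604.5, -7.6, 34.8]
tcp_rot: [-0.003, 0.668, 0.744, -0.002]
wrist_force: [-0.3, -0.0, 0.1]
finger_gap: 61.9
```

```bash
python3 -c "
from h import *
go(466.5,46.5,160)"
```

```text
t 15.65 at [604.5  -7.6  34.8] yaw 6.17 gap 61.9 F [-0.3 -0.   0.1]
travel [ 2.297 -4.406 -4.14 ]
```

Emit:
{"method": "arm_command", "body": {"increments": [{"angular":[0,0,0],"travel":[0,0,-1],"fingers":62},{"angular":[0,0,0],"travel":[0,0,-1],"fingers":62},{"angular":[0,0,0],"travel":[0.38,-0.75,-1],"fingers":85},{"angular":[0,0,0],"travel":[0.38,-0.75,-1],"fingers":85},{"angular":[0,0,0],"travel":[0.38,-0.75,0],"fingers":85},{"angular":[0,0,0],"travel":[0.38,-0.75,0],"fingers":85},{"angular":[0,0,0],"travel":[0.38,-0.75,0],"fingers":85},{"angular":[0,0,0],"travel":[0.38,-0.74,0],"fingers":85}]}}

```text
t: 16.45
eef_pos: [464.9, 45.8, 157.9]
tcp_rot: [0.0, 0.668, 0.744, 0.0]
wrist_force: [-0.2, 0.1, 0.1]
finger_gap: 84.8
```

Emit:
{"method": "arm_command", "body": {"increments": [{"angular":[0,0,0],"travel":[0,0,0],"fingers":85},{"angular":[0,0,0],"travel":[0,0,0],"fingers":85},{"angular":[0,0,0],"travel":[0,0,0],"fingers":85},{"angular":[0,0,0],"travel":[0,0,0],"fingers":85},{"angular":[0,0,0],"travel":[0,0,0],"fingers":85},{"angular":[0,0,0],"travel":[0,0,0],"fingers":85},{"angular":[0,0,0],"travel":[0,0,0],"fingers":85},{"angular":[0,0,0],"travel":[0,0,0],"fingers":85}]}}

```text
t: 17.25
eef_pos: [466.0, 45.4, 157.7]
tcp_rot: [-0.0, 0.668, 0.744, -0.0]
wrist_force: [-0.8, -0.7, 0.3]
finger_gap: 85.3
```

```bash
python3 -c "
from h import *
c=wrist('w7.png'); r=topfit(c,466.5,46.5,50,f='f50.png'); go(*r,10)"
```

```text
cap 50 [465.   44.9] score 73.2
t 17.3 at [466.   45.4 157.7] yaw 6.18 gap 85.3 F [-0.9 -0.1 -0.5]
travel [-0.012 -0.033  4.924]
```

View pics/f50.png

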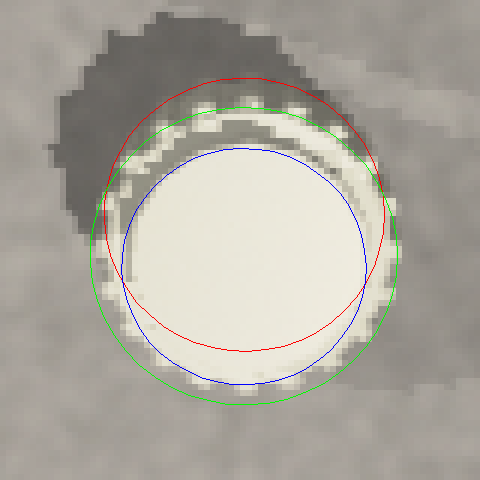

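View pics/w7.png

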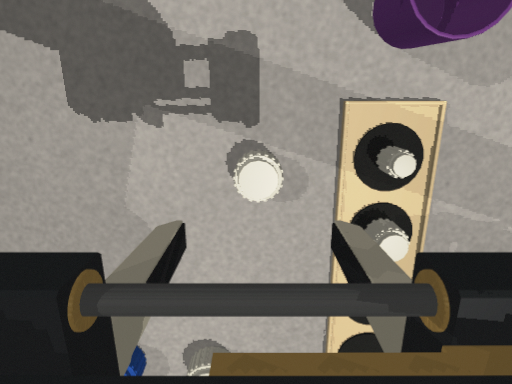

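Emit:
{"method": "arm_command", "body": {"increments": [{"angular":[0,0,0],"travel":[0.01,-0.02,1],"fingers":85},{"angular":[0,0,0],"travel":[0,0,1],"fingers":85},{"angular":[0,0,0],"travel":[0,0,1],"fingers":85},{"angular":[0,0,0],"travel":[0,0,1],"fingers":85},{"angular":[0,0,0],"travel":[0,0,0.55],"fingers":85},{"angular":[0,0,0],"travel":[0,0,0.37],"fingers":85},{"angular":[0,0,0],"travel":[0,0,0],"fingers":85},{"angular":[0,0,0],"travel":[0,0,0],"fingers":36}]}}

```text
t: 18.1
eef_pos: [465.8, 45.6, 10.6]
tcp_rot: [0.0, 0.668, 0.744, 0.0]
wrist_force: [-0.5, 0.6, -0.0]
finger_gap: 80.7
```

Emit:
{"method": "arm_command", "body": {"increments": [{"angular":[0,0,0],"travel":[0,0,0],"fingers":36},{"angular":[0,0,0],"travel":[0,0,0],"fingers":36},{"angular":[0,0,0],"travel":[0,0,0],"fingers":36},{"angular":[0,0,0],"travel":[0,0,0],"fingers":36},{"angular":[0,0,0],"travel":[0,0,0],"fingers":36},{"angular":[0,0,0],"travel":[0,0,0],"fingers":36},{"angular":[0,0,0],"travel":[0,0,0],"fingers":36},{"angular":[0,0,0],"travel":[0,0,0],"fingers":36}]}}

```text
t: 18.9
eef_pos: [465.6, 45.6, 10.6]
tcp_rot: [0.0, 0.668, 0.744, 0.0]
wrist_force: [-0.6, -0.3, 6.5]
finger_gap: 49.3
```

```bash
python3 -c "
from h import *
go(616.6,-92.9,160)"
```

```text
t 18.9 at [465.6  45.6  10.6] yaw 6.18 gap 49.3 F [-0.6 -0.3  6.5]
travel [-5.134  4.51  -4.977]
```

Emit:
{"method": "arm_command", "body": {"increments": [{"angular":[0,0,0],"travel":[0,0,-1],"fingers":36},{"angular":[0,0,0],"travel":[0,0,-1],"fingers":36},{"angular":[0,0,0],"travel":[-0.86,0.75,-1],"fingers":36},{"angular":[0,0,0],"travel":[-0.86,0.75,-1],"fingers":36},{"angular":[0,0,0],"travel":[-0.86,0.75,-1],"fingers":36},{"angular":[0,0,0],"travel":[-0.86,0.75,0],"fingers":36},{"angular":[0,0,0],"travel":[-0.85,0.75,0],"fingers":36},{"angular":[0,0,0],"travel":[-0.85,0.76,0],"fingers":36}]}}

```text
t: 19.7
eef_pos: [617.1, -94.0, 160.1]
tcp_rot: [-0.0, 0.668, 0.744, -0.0]
wrist_force: [0.2, -0.2, -0.3]
finger_gap: 49.7
```

Emit:
{"method": "arm_command", "body": {"increments": [{"angular":[0,0,0],"travel":[0,0,0],"fingers":36},{"angular":[0,0,0],"travel":[0,0,0],"fingers":36},{"angular":[0,0,0],"travel":[0,0,0],"fingers":36},{"angular":[0,0,0],"travel":[0,0,0],"fingers":36},{"angular":[0,0,0],"travel":[0,0,0],"fingers":36},{"angular":[0,0,0],"travel":[0,0,0],"fingers":36},{"angular":[0,0,0],"travel":[0,0,0],"fingers":36},{"angular":[0,0,0],"travel":[0,0,0],"fingers":36}]}}

```text
t: 20.5
eef_pos: [616.4, -92.9, 160.3]
tcp_rot: [0.0, 0.668, 0.744, 0.0]
wrist_force: [0.6, 0.2, -0.1]
finger_gap: 49.5
```

```bash
python3 -c "
from h import *
c=wrist('w8.png'); padfit(c,598,76);padfit(c,607.3,-8.4);padfit(c,616.6,-92.9); r1=topfit(c,607.3,-8.4,39,z=39,f='p39.png'); go(616.6,-92.9,13.7)"
```

```text
pad [598.2  77.2] 52.1
pad [607.3  -8.4] 80.0
pad [616.6 -90.4] 63.6
cap 39 [608.8  -6.5] score 67.6
t 20.55 at [616.4 -93.  160.2] yaw 6.19 gap 49.7 F [-0.2  0.4 -1. ]
travel [2.000e-03 7.000e-03 4.885e+00]
```

View pics/p39.png

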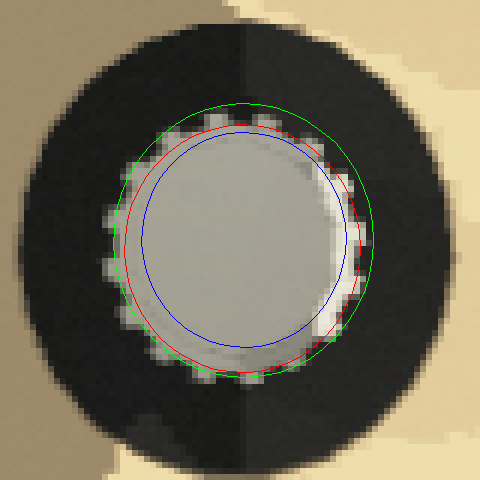

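View pics/w8.png

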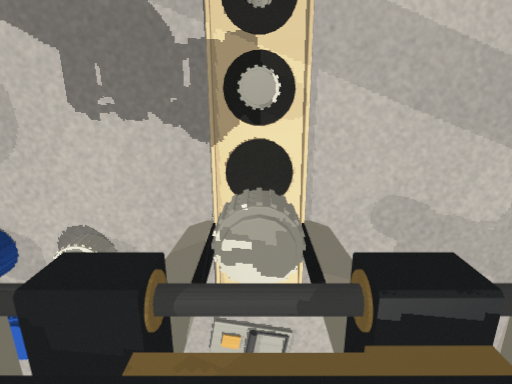

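Cap_39 is centred on pad_2 to within about 1 mm: cap centre ~(235,248), pad centre ~(237,248) in the crop. Now placing cap_50.

Emit:
{"method": "arm_command", "body": {"increments": [{"angular":[0,0,0],"travel":[0,0.01,1],"fingers":36},{"angular":[0,0,0],"travel":[0,0,1],"fingers":36},{"angular":[0,0,0],"travel":[0,0,1],"fingers":36},{"angular":[0,0,0],"travel":[0,0,0.8],"fingers":36},{"angular":[0,0,0],"travel":[0,0,0.6],"fingers":36},{"angular":[0,0,0],"travel":[0,0,0.3],"fingers":36},{"angular":[0,0,0],"travel":[0,0,0.18],"fingers":36},{"angular":[0,0,0],"travel":[0,0,0],"fingers":36}]}}

```text
t: 21.35
eef_pos: [616.7, -93.2, 14.6]
tcp_rot: [0.0, 0.668, 0.744, -0.0]
wrist_force: [0.5, -0.0, 0.2]
finger_gap: 49.6
```

Emit:
{"method": "arm_command", "body": {"increments": [{"angular":[0,0,0],"travel":[0,0,0],"fingers":36},{"angular":[0,0,0],"travel":[0,0,0],"fingers":36},{"angular":[0,0,0],"travel":[0,0,0],"fingers":53},{"angular":[0,0,0],"travel":[0,0,0],"fingers":65},{"angular":[0,0,0],"travel":[0,0,0],"fingers":72},{"angular":[0,0,0],"travel":[0,0,0],"fingers":72},{"angular":[0,0,0],"travel":[0,0,0],"fingers":72},{"angular":[0,0,0],"travel":[0,0,-0.8],"fingers":72}]}}

```text
t: 22.15
eef_pos: [614.1, -92.2, 34.7]
tcp_rot: [-0.003, 0.668, 0.744, -0.001]
wrist_force: [-0.1, 1.0, 0.3]
finger_gap: 72.1
```

```bash
python3 -c "
from h import *
go(433,-218,160)"
```

```text
t 22.15 at [614.1 -92.2  34.7] yaw 6.17 gap 72.1 F [-0.1  1.   0.3]
travel [-3.507 -6.478 -4.146]
```

Emit:
{"method": "arm_command", "body": {"increments": [{"angular":[0,0,0],"travel":[0,0,-1],"fingers":72},{"angular":[0,0,0],"travel":[-0.5,-0.94,-1],"fingers":72},{"angular":[0,0,0],"travel":[-0.5,-0.94,-1],"fingers":85},{"angular":[0,0,0],"travel":[-0.5,-0.94,-1],"fingers":85},{"angular":[0,0,0],"travel":[-0.5,-0.94,0],"fingers":85},{"angular":[0,0,0],"travel":[-0.5,-0.94,0],"fingers":85},{"angular":[0,0,0],"travel":[-0.5,-0.94,0],"fingers":85},{"angular":[0,0,0],"travel":[-0.48,-0.92,0],"fingers":85}]}}

```text
t: 22.95
eef_pos: [431.2, -218.6, 158.0]
tcp_rot: [0.0, 0.668, 0.744, -0.0]
wrist_force: [0.1, -0.4, -0.3]
finger_gap: 84.9
```

Emit:
{"method": "arm_command", "body": {"increments": [{"angular":[0,0,0],"travel":[0,0,0],"fingers":85},{"angular":[0,0,0],"travel":[0,0,0],"fingers":85},{"angular":[0,0,0],"travel":[0,0,0],"fingers":85},{"angular":[0,0,0],"travel":[0,0,0],"fingers":85},{"angular":[0,0,0],"travel":[0,0,0],"fingers":85},{"angular":[0,0,0],"travel":[0,0,0],"fingers":85},{"angular":[0,0,0],"travel":[0,0,0],"fingers":85},{"angular":[0,0,0],"travel":[0,0,0],"fingers":85}]}}

```text
t: 23.75
eef_pos: [432.4, -217.8, 157.7]
tcp_rot: [-0.0, 0.668, 0.744, 0.0]
wrist_force: [0.5, -0.2, -0.1]
finger_gap: 85.0
```

```bash
python3 -c "
from h import *
c=wrist('w9.png'); r=topfit(c,433,-218,61,f='f61.png'); go(*r,10)"
```

```text
cap 61 [ 435.2 -217.1] score 63.5
t 23.8 at [ 432.4 -217.9  157.7] yaw 6.19 gap 85.1 F [-0.3  0.1  0.7]
travel [0.017 0.096 4.923]
```

View pics/f61.png

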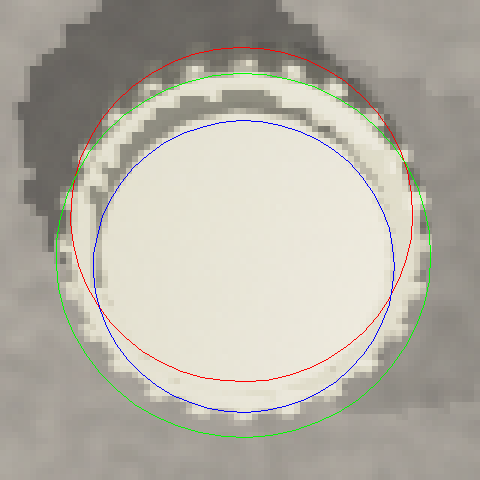

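View pics/w9.png

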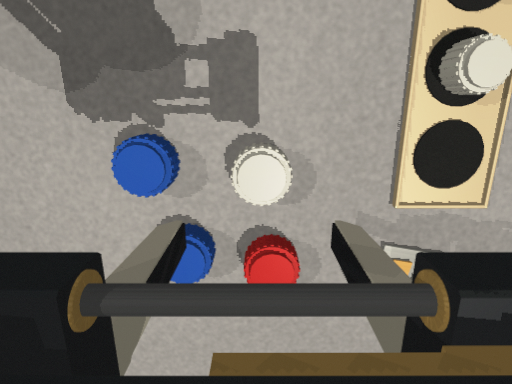

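Cap_61 is at (262,175), with red and blue neighbours well clear of the fingers' path. The jaws straddle it along the image x axis. Picking.

Emit:
{"method": "arm_command", "body": {"increments": [{"angular":[0,0,0],"travel":[0.05,0.09,1],"fingers":85},{"angular":[0,0,0],"travel":[0,0,1],"fingers":85},{"angular":[0,0,0],"travel":[0,0,1],"fingers":85},{"angular":[0,0,0],"travel":[0,0,1],"fingers":85},{"angular":[0,0,0],"travel":[0,0,0.55],"fingers":85},{"angular":[0,0,0],"travel":[0,0,0.37],"fingers":85},{"angular":[0,0,0],"travel":[0,0,0],"fingers":85},{"angular":[0,0,0],"travel":[0,0,0],"fingers":47}]}}

```text
t: 24.6
eef_pos: [435.2, -216.6, 10.6]
tcp_rot: [0.0, 0.668, 0.744, 0.0]
wrist_force: [0.3, 0.2, 0.5]
finger_gap: 80.8
```

Emit:
{"method": "arm_command", "body": {"increments": [{"angular":[0,0,0],"travel":[0,0,0],"fingers":47},{"angular":[0,0,0],"travel":[0,0,0],"fingers":47},{"angular":[0,0,0],"travel":[0,0,0],"fingers":47},{"angular":[0,0,0],"travel":[0,0,0],"fingers":47},{"angular":[0,0,0],"travel":[0,0,0],"fingers":47},{"angular":[0,0,0],"travel":[0,0,0],"fingers":47},{"angular":[0,0,0],"travel":[0,0,0],"fingers":47},{"angular":[0,0,0],"travel":[0,0,0],"fingers":47}]}}

```text
t: 25.4
eef_pos: [435.3, -216.6, 11.0]
tcp_rot: [0.001, 0.668, 0.744, 0.0]
wrist_force: [-0.3, 1.2, 6.6]
finger_gap: 60.6
```

```bash
python3 -c "
from h import *
go(625.9,-177.4,160)"
```

```text
t 25.4 at [ 435.3 -216.6   11. ] yaw 6.18 gap 60.6 F [-0.3  1.2  6.6]
travel [ 0.61   6.461 -4.961]
```

Emit:
{"method": "arm_command", "body": {"increments": [{"angular":[0,0,0],"travel":[0,0,-1],"fingers":47},{"angular":[0,0,0],"travel":[0.09,0.92,-1],"fingers":47},{"angular":[0,0,0],"travel":[0.09,0.92,-1],"fingers":47},{"angular":[0,0,0],"travel":[0.09,0.92,-1],"fingers":47},{"angular":[0,0,0],"travel":[0.09,0.92,-1],"fingers":47},{"angular":[0,0,0],"travel":[0.09,0.92,0],"fingers":47},{"angular":[0,0,0],"travel":[0.08,0.92,0],"fingers":47},{"angular":[0,0,0],"travel":[0.08,0.94,0],"fingers":47}]}}

```text
t: 26.2
eef_pos: [626.3, -176.7, 160.2]
tcp_rot: [-0.0, 0.668, 0.744, -0.0]
wrist_force: [0.4, -1.4, -0.7]
finger_gap: 60.8
```

Emit:
{"method": "arm_command", "body": {"increments": [{"angular":[0,0,0],"travel":[0,0,0],"fingers":47},{"angular":[0,0,0],"travel":[0,0,0],"fingers":47},{"angular":[0,0,0],"travel":[0,0,0],"fingers":47},{"angular":[0,0,0],"travel":[0,0,0],"fingers":47},{"angular":[0,0,0],"travel":[0,0,0],"fingers":47},{"angular":[0,0,0],"travel":[0,0,0],"fingers":47},{"angular":[0,0,0],"travel":[0,0,0],"fingers":47},{"angular":[0,0,0],"travel":[0,0,0],"fingers":47}]}}

```text
t: 27.0
eef_pos: [625.4, -177.3, 160.3]
tcp_rot: [0.0, 0.668, 0.744, 0.0]
wrist_force: [0.3, -0.7, -1.2]
finger_gap: 60.7
```

```bash
python3 -c "
from h import *
c=wrist('w10.png'); padfit(c,616.6,-92.9);padfit(c,625.9,-177.4);r1=topfit(c,616.6,-92.9,50,z=39,f='p50.png'); go(625.9,-177.4,13.7)"
```

```text
pad [616.6 -92.9] 80.0
pad [ 625.9 -175. ] 53.9
cap 50 [618.4 -90.8] score 60.3
t 27.05 at [ 625.4 -177.2  160.2] yaw 6.17 gap 60.9 F [-0.3 -0.7 -0.3]
travel [-0.007  0.014  4.883]
```

View pics/p50.png

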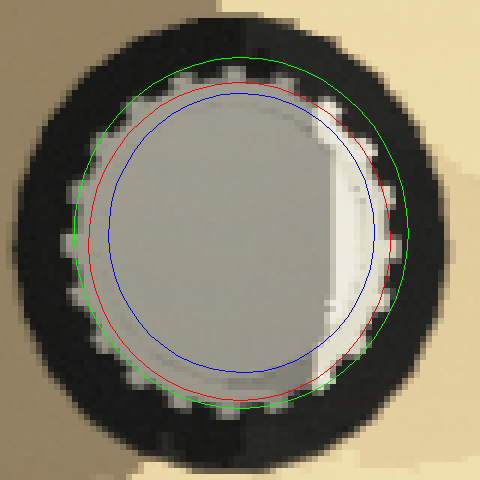

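View pics/w10.png

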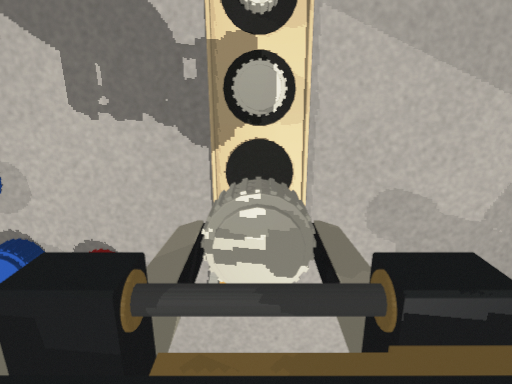

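Cap_50 is centred on pad_3: crop centres (231,242) and (231,244). Placing cap_61.

Emit:
{"method": "arm_command", "body": {"increments": [{"angular":[0,0,0],"travel":[0,0.01,1],"fingers":47},{"angular":[0,0,0],"travel":[0,0,1],"fingers":47},{"angular":[0,0,0],"travel":[0,0,1],"fingers":47},{"angular":[0,0,0],"travel":[0,0,0.8],"fingers":47},{"angular":[0,0,0],"travel":[0,0,0.6],"fingers":47},{"angular":[0,0,0],"travel":[0,0,0.3],"fingers":47},{"angular":[0,0,0],"travel":[0,0,0.17],"fingers":47},{"angular":[0,0,0],"travel":[0,0,0],"fingers":47}]}}

```text
t: 27.85
eef_pos: [625.6, -177.4, 15.6]
tcp_rot: [0.0, 0.668, 0.744, -0.0]
wrist_force: [-2.2, -0.1, 4.8]
finger_gap: 60.7
```

Emit:
{"method": "arm_command", "body": {"increments": [{"angular":[0,0,0],"travel":[0,0,0],"fingers":47},{"angular":[0,0,0],"travel":[0,0,0],"fingers":47},{"angular":[0,0,0],"travel":[0,0,0],"fingers":64},{"angular":[0,0,0],"travel":[0,0,0],"fingers":75},{"angular":[0,0,0],"travel":[0,0,0],"fingers":82},{"angular":[0,0,0],"travel":[0,0,0],"fingers":82},{"angular":[0,0,0],"travel":[0,0,0],"fingers":82},{"angular":[0,0,0],"travel":[0,0,-0.8],"fingers":82}]}}

```text
t: 28.65
eef_pos: [623.3, -176.0, 34.8]
tcp_rot: [-0.003, 0.668, 0.744, -0.001]
wrist_force: [0.6, -0.2, 0.5]
finger_gap: 81.8
```

Emit:
{"method": "arm_command", "body": {"increments": [{"angular":[0,0,0],"travel":[0,0,-1],"fingers":82},{"angular":[0,0,0],"travel":[0,0,-1],"fingers":82},{"angular":[0,0,0],"travel":[0,0,-1],"fingers":82},{"angular":[0,0,0],"travel":[0,-1,-1],"fingers":82},{"angular":[0,0,0],"travel":[0,-1,-1],"fingers":82},{"angular":[0,0,0],"travel":[0,-1,-1],"fingers":82},{"angular":[0,0,0],"travel":[0,-1,0],"fingers":82},{"angular":[0,0,0],"travel":[0,-1,0],"fingers":82}]}}

```text
t: 29.45
eef_pos: [476.1, -193.7, 219.4]
tcp_rot: [0.002, 0.668, 0.744, 0.0]
wrist_force: [-0.5, -0.8, 0.9]
finger_gap: 81.9
```

Emit:
{"method": "arm_command", "body": {"increments": [{"angular":[0,0,0],"travel":[0,-1,0],"fingers":82},{"angular":[0,0,0],"travel":[0,-1,0],"fingers":82},{"angular":[0,0,0],"travel":[0,0,0],"fingers":82},{"angular":[0,0,0],"travel":[0,0,0],"fingers":82},{"angular":[0,0,0],"travel":[0,0,0],"fingers":82},{"angular":[0,0,0],"travel":[0,0,0],"fingers":82},{"angular":[0,0,0],"travel":[0,0,0],"fingers":82},{"angular":[0,0,0],"travel":[0,0,0],"fingers":82}]}}

```text
t: 30.25
eef_pos: [417.4, -199.6, 217.8]
tcp_rot: [-0.0, 0.668, 0.744, 0.0]
wrist_force: [-0.0, 0.3, -0.9]
finger_gap: 81.9
```

```bash
python3 -c "
from h import *
go(430,-200,200); c=wrist('w11.png'); t=cams.camera('top'); s=cams.camera('scene')
a=cv2.resize(t['color'][100:220,120:420,::-1],None,fx=2.6,fy=2.6,interpolation=cv2.INTER_CUBIC); cv2.imwrite('pics/tz.png',a)
a=cv2.resize(s['color'][140:330,90:350,::-1],None,fx=3,fy=3,interpolation=cv2.INTER_CUBIC); cv2.imwrite('pics/sz.png',a)"
```

```text
t 30.25 at [ 417.4 -199.6  217.8] yaw 6.22 gap 81.9 F [-0.   0.3 -0.9]
travel [-0.057  0.415  0.594]
```

View pics/tz.png

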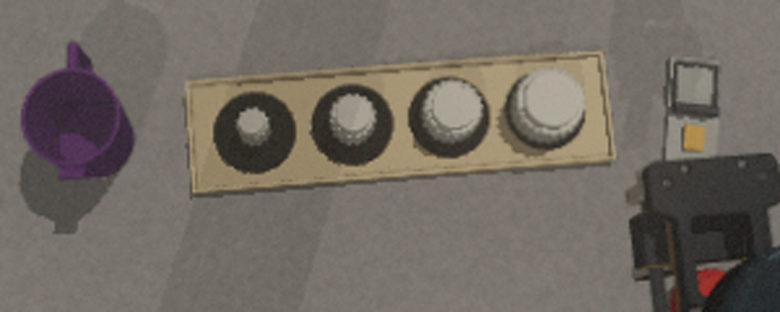

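View pics/sz.png

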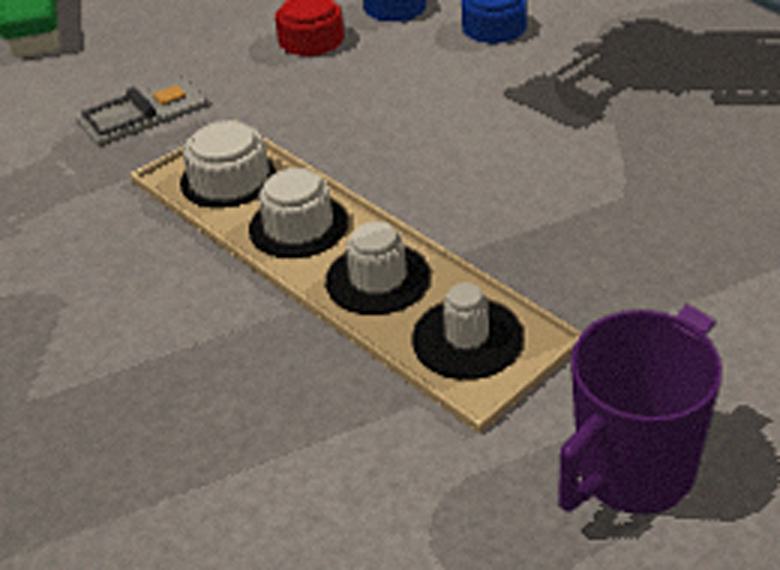

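View pics/w11.png

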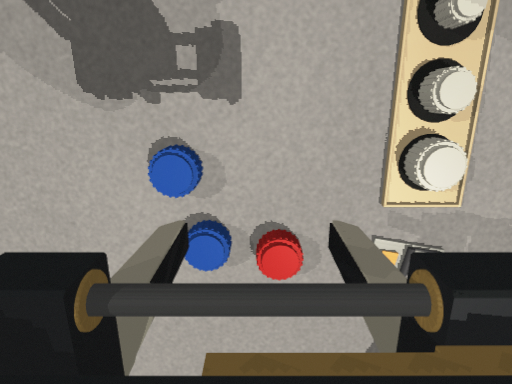

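All four caps stand in order, and the jug, mousetrap and look-alikes haven't moved. I'll check cap_61's centring from directly above.

Emit:
{"method": "arm_command", "body": {"increments": [{"angular":[0,0,0],"travel":[-0.36,0.88,0.24],"fingers":82},{"angular":[0,0,0],"travel":[-0.36,0.88,0.24],"fingers":82},{"angular":[0,0,0],"travel":[-0.36,0.88,0.24],"fingers":82},{"angular":[0,0,0],"travel":[-0.36,0.88,0.24],"fingers":82},{"angular":[0,0,0],"travel":[-0.36,0.88,0.24],"fingers":82},{"angular":[0,0,0],"travel":[-0.35,0.87,0.24],"fingers":82},{"angular":[0,0,0],"travel":[-0.35,0.87,0.24],"fingers":82},{"angular":[0,0,0],"travel":[-0.35,0.87,0.24],"fingers":82}]}}

```text
t: 31.2
eef_pos: [636.4, -262.3, 159.8]
tcp_rot: [-0.0, 0.668, 0.744, -0.0]
wrist_force: [0.2, 1.1, 0.3]
finger_gap: 81.7
```

Emit:
{"method": "arm_command", "body": {"increments": [{"angular":[0,0,0],"travel":[0,0,0],"fingers":82},{"angular":[0,0,0],"travel":[0,0,0],"fingers":82},{"angular":[0,0,0],"travel":[0,0,0],"fingers":82},{"angular":[0,0,0],"travel":[0,0,0],"fingers":82},{"angular":[0,0,0],"travel":[0,0,0],"fingers":82},{"angular":[0,0,0],"travel":[0,0,0],"fingers":82},{"angular":[0,0,0],"travel":[0,0,0],"fingers":82},{"angular":[0,0,0],"travel":[0,0,0],"fingers":82}]}}

```text
t: 32.0
eef_pos: [635.2, -262.1, 160.7]
tcp_rot: [0.0, 0.668, 0.744, 0.0]
wrist_force: [-0.4, 0.8, 0.7]
finger_gap: 82.1
```

```bash
python3 -c "
from h import *
c=wrist('w12.png'); padfit(c,625.9,-177.4);topfit(c,625.9,-177.4,61,z=39,f='p61.png'); go(625.9,-177.4,160)"
```

```text
pad [ 626.  -175.4] 63.4
cap 61 [ 626.  -176.5] score 39.0
t 32.05 at [ 635.3 -262.2  160.6] yaw 6.17 gap 82.3 F [-0.6  0.6  0.5]
travel [ 2.843 -0.006  0.02 ]
```

View pics/p61.png

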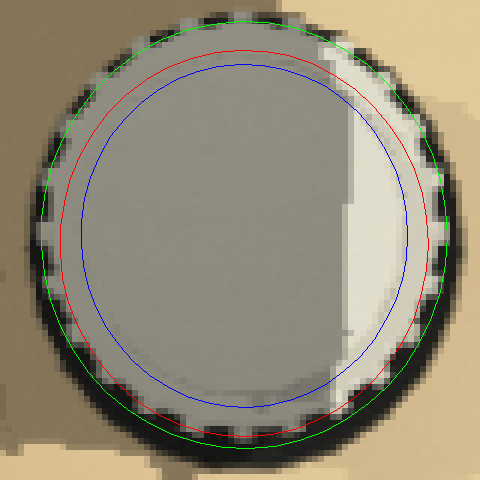

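Cap_61 sits about 1.5–2.5 mm off centre along the row. It is fully on its pad with dark rim showing all round, and the other three are within about 2 mm. The gripper hovers clear, so I'm handing in.

```bash
python3 -c "
from h import *
print(env.close_job(), env.observe()['t'])"
```

```text
the job is handed in; nothing more can be done
the job is handed in; nothing more can be done
```

All four white caps now stand upright on the pads, one to a pad: 28, 39, 50 and 61 mm on pad_1 to pad_4. The narrowest is at the purple jug's (left) end. I handed the job in at about 32 s, with the gripper hovering clear at 160 mm.

**Last checks:**
- **Order and surroundings:** the last top, scene and wrist pictures showed the order right. By eye, the jug, the mousetrap and the red and blue look-alikes had not been moved.
- **Centring:** caps 28, 39 and 50 read within about 2 mm of their pad centres. Cap_61 read about 1.5 to 2.5 mm off along the row, towards pad_3, but lay wholly on its pad, so I left it.

**What disagreed or failed:**
- **Early cap fits:** my first cap fits in the top and scene cameras were unreliable, because the shaded walls hardly showed. I picked each cap from a wrist-camera close-up instead.
- **Wrist-camera fits:** these came out a millimetre or two off for the wider caps (39, 50 and 61). I corrected them by eye, and for cap_61 I corrected by less than that view suggested.
- **Held-cap fit:** the one fit I tried on a held cap, cap_28, read 5.7 mm off. I judged it wrong from the picture, and the cap then landed within about 2 mm of centre.
- **Pad fits with a cap in view:** a cap overlapping a pad's rim shifted the pad fit by about 2 mm. I placed caps 39, 50 and 61 by the 85 mm row spacing from pad_1 instead. Pads 2 and 3 later read as expected, but pad_4 never had a clear wrist view.

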